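# Knock a stuck relief valve up out of a cylinder neck

## Robot

A 7-joint arm with a two-finger parallel gripper is mounted at the origin on the work surface. World frame = base frame: x ahead of the robot, y to its left, z up, the work surface at z = 0. Lengths are in m, angles in rad, forces in N, time in s.
With the tool pointing down it reaches from about 0.425 to 0.925 m from the base axis. Payload 6.8 kg.
Tool frame: the origin (TCP) lies between the finger pads; the fingertips stand 11 mm ahead of it and the grasp point (between the pads) lies 8 mm behind it; z points along the fingers, y is the line along which they close (so a half turn about z gives the same grasp; the last joint's range is limited). The gripper opens to 85 mm and grips with 20 to 120 N. Pads are 22 mm wide; open, the fingers measure 114 mm over their backs; the gripper's body (76 mm by 85 mm) begins 54 mm behind the grasp point. The pads swing forward as they close: fully open they stand 13 mm farther back than shut.
Start: joints at [-1.327, 0.477, 0.022, 1.555, -0.011, 1.109, -0.083], TCP at [0.233, 0.634, 0.217] pointing down, gripper open.
Joint ranges: [-2.96, 2.96], [-0.34, 2.1], [-1.41, 1.46], [0.24, 2.44], [-1.37, 4.51], [0.17, 1.92], [-2.96, 2.96]. Speed limits (rad/s): [2.39, 2.39, 3.14, 3.14, 3.14, 3.14, 3.14].

## Interface

Orientations are given as a rotation vector (axis times angle).
In Python, from bench import r gives the robot as it stands.
- The arm moves only by the tool send_rows, never from a script. Its argument "deltas" is a list of rows, each an object of numbers: "dx", "dy", "dz": the shift along the world's x, y, z in mm; "rx", "ry", "rz": the turn, a rotation vector about the world's x, y, z in degrees. A call has 1 to 5 rows; each row is the pose to reach, as a shift and turn from the pose commanded when the call began; what a row does not reach only later rows make up. A row lasts 1/12 s, in which the tool goes at most 41.7 mm and 7.16 degrees, less where a joint would pass 70% of its speed; a pose out of reach is approached as far as the arm can. A call with a gripper value outside its range is refused whole. "jaw" is the finger opening in mm, from 0 to 85.4, set as the call begins (left out, the last holds). The fingers move at their own pace and stop on an object; "newtons" is the grip in N (left out, the last holds). Time passes only in rows, so rows that repeat a pose let the fingers close. It gives the time, the measured TCP pose, the force, the opening and the grip force at its end, in the units of the state.
- r.get_obs(): the state, without advancing time (a new reading comes with each control period).
- r.grab_frame(name): name is "side" or "top" or "wrist"; returns a dict with "frame" (480x640x3 uint8, blue, green, red), "z_map" (480x640 float32, m along the optical axis (not along the pixel's ray), 0 where there is no reading), "vertical_fov" (degrees; the focal length in pixels is half the picture's height over the tangent of half this angle, whatever the lens; pixels are square), "cx", "cy" (the principal point, pixels), "xyz" and "orientation" of the camera in the world. Camera axes: x right, y down, z forward; pixel columns grow to the right and rows downward; lengths in m; the calibration is good to about 2 mm. A picture is of the moment at which its call begins.
- r.hand_in(): hands the job in; it is judged then, once.
The state is a dict: "clock": time; "joints": joint angles; "qvel": joint speeds; "tau": joint torques, N m; "tcp_pos": TCP position; "orientation": TCP orientation; "contact_force": force on the tool from outside, world axes, zero at the start; "moment": the same for the moment, N m; "grip_width": finger opening in m; "gripper_force": force on a finger pad.
Only numpy, scipy, OpenCV 4.12 (cv2) and the standard library are available. Lean on these libraries where they do the work, as an engineer would, in place of code of your own. Each camera call takes 0.05 s, during which the arm holds its last target. There are 200 camera calls.

## Task

The bronze relief valve is stuck flush in the red cylinder neck held in the vice. Bring the C-shaped knockout tool in under the neck, feel its upright rod into the hole in the neck's underside without forcing it, and gently push the valve up until it stands about 12 mm proud of the rim, still held in the neck. Then draw the tool out and stand it back upright on the rubber mat, touching the valve with nothing but the rod and leaving the other parts on the bench alone.

Things in the scene. Friction and masses are not known exactly. Their poses are not given: they have to be found in the camera images.
- vice: Grey lever vice, fixed, holding the red neck. Origin on the vertical neck axis at bench level; z up; +x points from neck to vice body. Two jaws clamp the neck: y from 36 to 56 mm either side, 75 to 109 mm high, from x -20 mm to the body. The -x side and the space under the neck are open: come in from -x. More than 28 N between tool and vice or neck is forcing.
- vice_body (a point): Top centre of the vice's body and post, 140 mm in vice +x from the neck axis, 115 mm high; body 100 (x) x 130 mm. A lever rises beside it to x 215, y +105 mm, 142 mm high.
- neck_rim (a point): Neck axis at the rim, 115 mm above the bench. Red neck: 70 mm outside diameter, bore 42 mm with the valve in it. A springy seal in the bore, 104 to 112 mm high, grips the valve by friction.
- neck_under (a point): Neck axis at the underside, 75 mm up. A fixed 12 mm thick bush closes the bore here; its plain 13 mm through hole is 6 mm off the axis in an unknown, unmeasured direction (the bush is eccentric). A rod raised on the axis strikes the flat underside, as at any place over 3 mm off the hole's centre; nearer, its tip goes in and the bevel helps it to centre.
- relief_valve: Stuck bronze relief valve, plain round, 40 mm diameter, 28 mm tall, about 200 g. Origin at the centre of its underside, z up. Stands on the bush, 87 mm above the bench, top flush with the rim. About 10 to 25 N moves it; it stays at the height it is pushed to, as long as its underside is below about 105 mm (18 mm proud).
- knockout: Loose steel C-shaped tool, 400 g, 182 mm tall, standing on its foot. Origin: foot's underside below the rod; z up along the rod; the C opens to +x. Foot 92 x 50 x 12 mm and handle bar 92 x 16 x 32 mm (150 to 182 mm high), both from x -69 to +23 mm, joined by a spine 14 x 24 mm at x -62.
- rod_tip (a point): Tip of the tool's upright rod, 52 mm above the foot's underside. Rod 10 mm diameter; its top 3 mm is bevelled from 10 to 7 mm. A 24 mm boss surrounds the rod up to 18 mm above the foot's underside.
- tool_handle (a point): Best grasp on the tool's handle bar, mid-height of it, 168 mm above the foot's underside and 10 mm behind the rod's axis (tool -x): pinch from above across the bar's 16 mm width (tool y).
- mat: Fixed black rubber mat, 160 (x) x 140 x 4 mm, origin at the centre of its underside; the tool stands on it at the start, and belongs there.
- parts_tray: Bystander: loose open aluminium tray 150 x 130 x 35 mm, origin at the centre of its underside; on the other side of the vice from the mat.
- valve_head: Bystander: loose nickel valve head, 56 mm diameter, 75 mm tall, origin under its centre.
- collar_ring: Bystander: loose steel collar ring, 64 mm outside, 16 mm high, origin under its centre.
- horn: Bystander: loose grey nylon horn standing on its mouth, 68 mm diameter, 150 mm tall, origin under its centre.
- spare_valve: Bystander: loose small bronze relief valve, 32 mm diameter, 46 mm tall, origin under its centre.
Mind the look-alikes: they are no part of the job. Leave any yellow look-alike of the knockout alone. Leave any purple look-alike of the mat alone.

How it is judged:
By the outcome, as a careful person would: the job done as asked, in the order asked, and still so for the second after the job is handed in, with the robot touching nothing.
It also fails if it takes over 64 s, if anything falls off the work surface, if the arm or the gripper's body presses on something with over 40 N, if the wrist force passes 120 N, or if a joint passes its speed limit or range.

## Working session

There is one attempt and no reset: what is moved stays moved. The work goes in short steps, Python scripts to look and compute and a tool call to move; the robot and the scene stay as the last step left them, time stands still between calls to the robot, and variables do not carry over. Pictures are saved under pics/ and viewed, at most 10 in all, crops included, and the job is handed in when it is done.

Besides the shell and the picture viewer there is one more tool, called after "Call:" by a JSON object that holds its "op" and its "data", one argument or row to a line. send_rows: Moves the arm, as the interface text tells. Its arguments: {"type":"object","properties":{"deltas":{"type":"array","items":{"type":"object","properties":{"dx":{"type":"number"},"dy":{"type":"number"},"dz":{"type":"number"},"rx":{"type":"number"},"ry":{"type":"number"},"rz":{"type":"number"}}}},"jaw":{"type":"number"},"newtons":{"type":"number"}},"required":["deltas"]}

```bash
ls; mkdir -p pics
cat > h.py <<'E'
import numpy as np,cv2
from scipy.spatial.transform import Rotation as R
from bench import r
def grab(n,save=None):
    f=r.grab_frame(n); f['name']=n
    if save: cv2.imwrite('pics/'+save,f['frame']); np.savez('/tmp/'+save+'.npz',**{k:np.array(f[k]) for k in f})
    return f
def cam(f):
    F=240/np.tan(np.radians(float(f['vertical_fov']))/2)
    o=np.array(f['orientation']); 
    return F,float(f['cx']),float(f['cy']),np.array(f['xyz']),R.from_rotvec(o).as_matrix() if o.shape==(3,) else o
def cloud(f):
    F,cx,cy,t,M=cam(f); z=np.array(f['z_map']); v,u=np.mgrid[:480,:640]
    P=np.stack([(u-cx)/F*z,(v-cy)/F*z,z],-1)@M.T+t; P[z==0]=np.nan; return P
def onz(f,u,v,h):
    F,cx,cy,t,M=cam(f); d=M@np.array([(u-cx)/F,(v-cy)/F,1]); return t+d*(h-t[2])/d[2]
def proj(f,p):
    F,cx,cy,t,M=cam(f); q=M.T@(np.array(p)-t); return q[0]/q[2]*F+cx,q[1]/q[2]*F+cy
E
python3 - <<'E'
from h import *
for n in('top','side'):
    f=grab(n,n+'0.png'); print(n,f['xyz'],f['orientation'],f['vertical_fov'],f['cx'],f['cy'])
print(r.get_obs())
E
```

```text
pics
top [ 0.45800124 -0.04818457  1.10778598] [-2.17300638  2.176278   -0.04075705] 52.78411364744137 320.15107602159384 237.9306506130997
side [-0.04238347 -0.64017002  0.68521984] [-2.02845662  0.85748331 -0.44045761] 51.67626754201889 319.8434190414236 242.74063684675977
{'clock': 0.1, 'joints': array([-1.32709661,  0.47770516,  0.02232176,  1.55631975, -0.01147879,
        1.10933031, -0.08311029]), 'qvel': array([-0.00092769, -0.00036278, -0.00202616, -0.00399138, -0.00222077,
       -0.00161426, -0.00107656]), 'tau': array([ 4.41393990e-03, -5.97763538e+01,  1.61374658e+00, -2.81952256e+01,
        1.28437273e-02,  5.11705017e-03, -7.19880518e-06]), 'tcp_pos': array([0.23241224, 0.63314095, 0.21634467]), 'orientation': array([-5.49673409e-01, -3.09296862e+00,  2.55522390e-03]), 'contact_force': array([0.14371188, 0.17779529, 0.09471713]), 'moment': array([-0.02703704, -0.02252695,  0.04393786]), 'gripper_force': 0.0, 'grip_width': 0.08525514691723989}
```

View pics/top0.png

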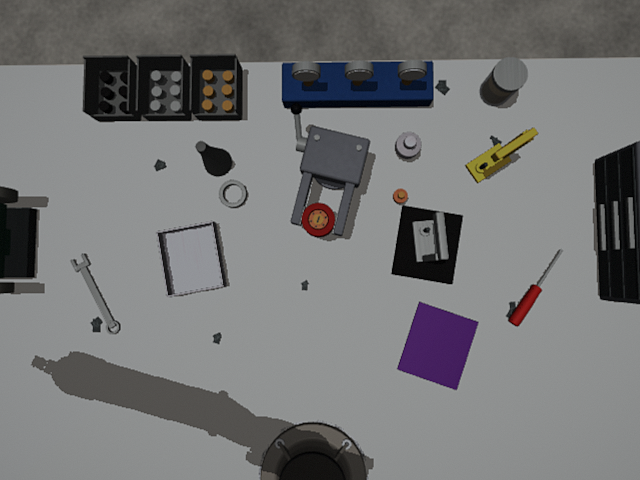

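View pics/side0.png

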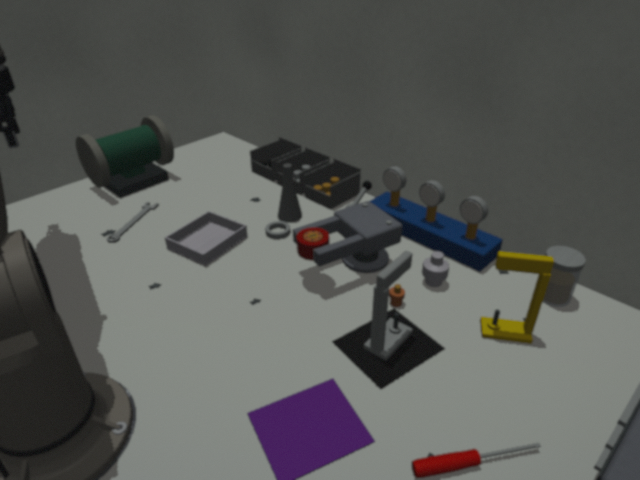

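The top view shows the neck at (318,219) with its vice body at (335,152). A grey C-tool stands on the black mat at (432,240). There is a yellow look-alike at (500,157) and a purple mat at (438,345). The grey tool on the black mat fits the description. I'll confirm it in an enlarged crop.

Run:
```python
from h import *
f=np.load('/tmp/top0.png.npz'); im=f['frame']
c=cv2.resize(im[110:300,280:480],None,fx=4,fy=4,interpolation=cv2.INTER_CUBIC)[:,:]
c=cv2.resize(im[190:290,290:470],None,fx=4.4,fy=4.4,interpolation=cv2.INTER_CUBIC)
cv2.imwrite('pics/crop1.png',c)
P=cloud(f)
def rect(m,name):
    p=P[m][:,:2]; p=p[~np.isnan(p).any(1)].astype(np.float32)
    print(name,len(p),cv2.minAreaRect(p*1000),p.mean(0))
z=P[...,2]; v,u=np.mgrid[:480,:640]
w=lambda a,b,c,d:(u>=a)&(u<b)&(v>=c)&(v<d)
rect(w(405,470,200,270)&(z>.165)&(z<.20),'handle')
rect(w(405,470,200,270)&(z>.008)&(z<.022),'foot')
hsv=cv2.cvtColor(im,cv2.COLOR_BGR2HSV)
red=w(295,345,195,245)&(z>.105)&(z<.13)
rect(red&(hsv[...,1]>120),'neck+valve')
rect(w(295,380,120,190)&(z>.108)&(z<.122),'body')
rect(w(380,470,195,290)&(z>.001)&(z<.008)&(im.max(2)<50),'mat')
for nm,b in dict(spare=(388,412,185,207),head=(392,425,130,165),ring=(215,250,178,210),horn=(190,235,138,178),tray=(152,232,215,300)).items():
    rect(w(*b)&(z>.008),nm)
```

```text
handle 491 ((524.2564697265625, -254.4294891357422), (91.8779296875, 16.77172088623047), 4.811698913574219) [ 0.5240708 -0.2530639]
foot 742 ((526.536376953125, -270.9971923828125), (129.42515563964844, 115.53895568847656), 0.4424973726272583) [ 0.5275216 -0.2518705]
neck+valve 807 ((562.4423217773438, -15.942882537841797), (66.42039489746094, 67.02387237548828), 89.08551025390625) [ 0.5622314  -0.01594688]
body 3011 ((685.026123046875, -30.47832489013672), (162.545654296875, 137.38690185546875), 75.78842163085938) [ 0.69705456 -0.04855417]
mat 2213 ((520.2703857421875, -251.56993103027344), (155.88626098632812, 164.40167236328125), 80.04693603515625) [ 0.5080433  -0.25527844]
spare 172 ((623.9760131835938, -197.624755859375), (30.150625228881836, 31.986169815063477), 43.23096466064453) [ 0.62358284 -0.19677985]
head 556 ((736.6098022460938, -214.3897247314453), (54.17990493774414, 55.50874328613281), 62.90447235107422) [ 0.73203766 -0.21187237]
ring 327 ((633.9096069335938, 183.61500549316406), (62.54328918457031, 61.54039764404297), 29.208209991455078) [0.6339758  0.18312575]
horn 752 ((701.5242919921875, 212.6013641357422), (43.24536895751953, 62.614261627197266), 48.15800094604492) [0.70093185 0.21188237]
tray 892 ((483.8489074707031, 274.5904846191406), (150.2937469482422, 131.6500244140625), 10.478033065795898) [0.48795402 0.27913648]
```

View pics/crop1.png

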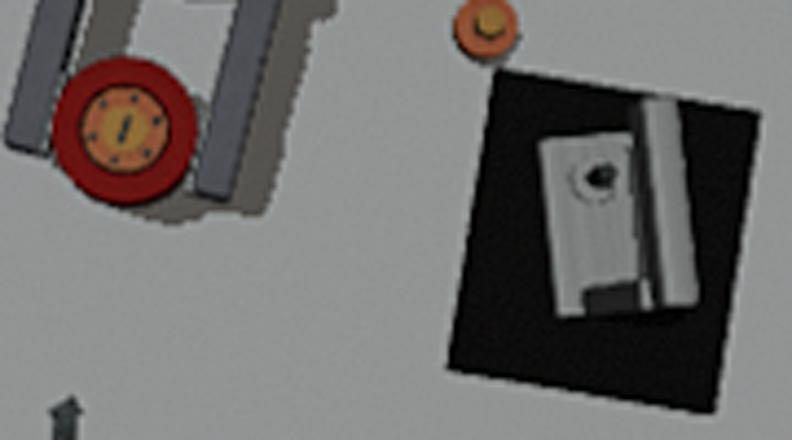

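Run:
```python
from h import *
o=r.get_obs(); M=R.from_rotvec(o['orientation']).as_matrix(); print(M.round(3)); print('yaxis yaw',np.degrees(np.arctan2(M[1,1],M[0,1])))
f=np.load('/tmp/top0.png.npz'); im=f['frame']; P=cloud(f); z=P[...,2]; v,u=np.mgrid[:480,:640]
# jaws: pixels with z .1-.113, below body
m=(u>285)&(u<365)&(v>185)&(v<240)&(z>.1)&(z<.113)&(im[...,2]<130)
p=P[m][:,:2]; 
for yaw in np.radians([-6,-8,-10,-12,-14,-16]):
    q=(p-[.5624,-.0159])@np.array([[np.cos(yaw),-np.sin(yaw)],[np.sin(yaw),np.cos(yaw)]])
    for s in(1,-1):
        k=q[q[:,1]*s>.03]; print(round(np.degrees(yaw)),s,len(k),np.percentile(k[:,1],[3,97]).round(4),k[:,0].min().round(3))
mm=(u>380)&(u<470)&(v>195)&(v<290)&(im.max(2)<45)
c,_=cv2.findContours(mm.astype(np.uint8),0,2); c=max(c,key=cv2.contourArea)
(cx,cy),s,a=cv2.minAreaRect(c); print('mat',onz(f,cx,cy,.004),s,a, [onz(f,*b,.004)[:2].round(3) for b in cv2.boxPoints(((cx,cy),s,a))])
```

```text
[[-0.939  0.345 -0.   ]
 [ 0.345  0.939 -0.002]
 [-0.    -0.002 -1.   ]]
yaxis yaw 69.84553842557456
-6 1 382 [0.031  0.0539] -0.013
-6 -1 502 [-0.0639 -0.0345] -0.026
-8 1 392 [0.0314 0.0538] -0.015
-8 -1 501 [-0.0617 -0.0351] -0.024
-10 1 396 [0.0323 0.054 ] -0.016
-10 -1 501 [-0.0596 -0.0353] -0.022
-12 1 397 [0.0336 0.054 ] -0.017
-12 -1 501 [-0.0575 -0.0356] -0.021
-14 1 398 [0.034  0.0546] -0.019
-14 -1 501 [-0.0559 -0.0356] -0.019
-16 1 399 [0.0331 0.0555] -0.02
-16 -1 503 [-0.0547 -0.0348] -0.018
mat [ 0.51446369 -0.25962728  0.004     ] (61.143959045410156, 69.35995483398438) 9.130176544189453 [array([ 0.448, -0.178]), array([ 0.604, -0.205]), array([ 0.581, -0.341]), array([ 0.426, -0.314])]
```

Call:
{"op": "send_rows", "data": {
  "deltas": [
    {"dx":35,"dy":-20,"dz":15},
    {"dx":70,"dy":-45,"dz":30},
    {"dx":105,"dy":-65,"dz":45},
    {"dx":140,"dy":-90,"dz":50},
    {"dx":170,"dy":-115,"dz":50}
  ],
  "jaw": 60
}}

```text
$.deltas[0]: bad value
```

Call:
{"op": "send_rows", "data": {
  "deltas": [
    {"dx":30,"dy":-20,"dz":10,"rx":0,"ry":0,"rz":0},
    {"dx":60,"dy":-40,"dz":20,"rx":0,"ry":0,"rz":0},
    {"dx":92,"dy":-62,"dz":30,"rx":0,"ry":0,"rz":0},
    {"dx":125,"dy":-85,"dz":35,"rx":0,"ry":0,"rz":0},
    {"dx":155,"dy":-110,"dz":40,"rx":0,"ry":0,"rz":0}
  ],
  "jaw": 60
}}

```text
clock: 0.52
tcp_pos: [0.3892, 0.5225, 0.2574]
orientation: [0.55, 3.093, 0.0]
contact_force: [0.9, -0.1, 0.5]
grip_width: 0.06
gripper_force: 0.0
```

Call:
{"op": "send_rows", "data": {
  "deltas": [
    {"dx":15,"dy":-38,"dz":0,"rx":0,"ry":0,"rz":5},
    {"dx":30,"dy":-76,"dz":0,"rx":0,"ry":0,"rz":10},
    {"dx":45,"dy":-114,"dz":0,"rx":0,"ry":0,"rz":15},
    {"dx":60,"dy":-152,"dz":0,"rx":0,"ry":0,"rz":20},
    {"dx":75,"dy":-190,"dz":0,"rx":0,"ry":0,"rz":25}
  ]
}}

```text
clock: 0.93
tcp_pos: [0.4628, 0.3315, 0.2569]
orientation: [0.14, -3.138, 0.001]
contact_force: [0.7, 0.2, -0.6]
grip_width: 0.0599
gripper_force: 0.0
```

Call:
{"op": "send_rows", "data": {
  "deltas": [
    {"dx":8,"dy":-40,"dz":0,"rx":0,"ry":0,"rz":0},
    {"dx":16,"dy":-80,"dz":0,"rx":0,"ry":0,"rz":0},
    {"dx":24,"dy":-120,"dz":0,"rx":0,"ry":0,"rz":0},
    {"dx":32,"dy":-160,"dz":0,"rx":0,"ry":0,"rz":0},
    {"dx":40,"dy":-200,"dz":0,"rx":0,"ry":0,"rz":0}
  ]
}}

```text
clock: 1.35
tcp_pos: [0.5023, 0.1315, 0.257]
orientation: [0.133, -3.138, -0.0]
contact_force: [2.0, -0.0, -0.3]
grip_width: 0.0599
gripper_force: 0.0
```

Call:
{"op": "send_rows", "data": {
  "deltas": [
    {"dx":0,"dy":-41,"dz":0,"rx":0,"ry":0,"rz":0},
    {"dx":0,"dy":-82,"dz":0,"rx":0,"ry":0,"rz":0},
    {"dx":0,"dy":-123,"dz":0,"rx":0,"ry":0,"rz":0},
    {"dx":0,"dy":-164,"dz":0,"rx":0,"ry":0,"rz":0},
    {"dx":0,"dy":-205,"dz":0,"rx":0,"ry":0,"rz":0}
  ]
}}

```text
clock: 1.77
tcp_pos: [0.5019, -0.0733, 0.2571]
orientation: [0.133, -3.139, -0.0]
contact_force: [1.1, 0.0, -0.1]
grip_width: 0.0603
gripper_force: 0.0
```

Call:
{"op": "send_rows", "data": {
  "deltas": [
    {"dx":-10,"dy":-35,"dz":0,"rx":0,"ry":0,"rz":0},
    {"dx":-20,"dy":-70,"dz":0,"rx":0,"ry":0,"rz":0},
    {"dx":-30,"dy":-105,"dz":0,"rx":0,"ry":0,"rz":0},
    {"dx":-30,"dy":-140,"dz":0,"rx":0,"ry":0,"rz":0},
    {"dx":-30,"dy":-140,"dz":0,"rx":0,"ry":0,"rz":0}
  ]
}}

```text
clock: 2.18
tcp_pos: [0.4704, -0.2189, 0.2575]
orientation: [0.117, -3.139, 0.005]
contact_force: [0.0, -0.3, 0.8]
grip_width: 0.0602
gripper_force: 0.0
```

Run:
```python
from h import *
f=grab('wrist','w1.png'); P=cloud(f); z=P[...,2]
m=(z>.16)&(z<.2)&(P[...,0]>.45)&(P[...,0]<.6)&(P[...,1]<-.22)&(P[...,1]>-.29)
p=P[m][:,:2].astype(np.float32); print(len(p)); print(cv2.minAreaRect(p*1000),np.median(P[m][:,2]))
o=r.get_obs();print(o['tcp_pos'],o['contact_force'])
# mat corners seen
```

```text
2685
((522.4326782226562, -252.1107635498047), (91.33999633789062, 20.125032424926758), 6.0778913497924805) 0.18569956934436882
[ 0.47128368 -0.21526255  0.25720244] [-0.27140047  0.02761012 -0.12594525]
```

View pics/w1.png

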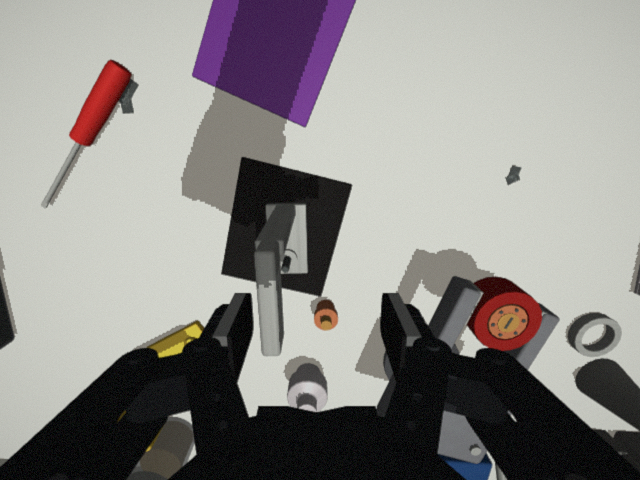

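The wrist view shows the grey tool's bar from (268,250) to (270,350) above the black mat at (290,225), with nothing crowding the fingers.

Call:
{"op": "send_rows", "data": {
  "deltas": [
    {"dx":30,"dy":-18,"dz":0,"rx":0,"ry":0,"rz":0},
    {"dx":65,"dy":-38,"dz":0,"rx":0,"ry":0,"rz":0},
    {"dx":65,"dy":-38,"dz":0,"rx":0,"ry":0,"rz":0},
    {"dx":65,"dy":-38,"dz":0,"rx":0,"ry":0,"rz":0}
  ]
}}

```text
clock: 2.57
tcp_pos: [0.5389, -0.2485, 0.2557]
orientation: [0.135, -3.136, -0.0]
contact_force: [-0.7, -0.4, 0.5]
grip_width: 0.0599
gripper_force: 0.0
```

Call:
{"op": "send_rows", "data": {
  "deltas": [
    {"dx":0,"dy":0,"dz":-25,"rx":0,"ry":0,"rz":0},
    {"dx":0,"dy":0,"dz":-50,"rx":0,"ry":0,"rz":0},
    {"dx":0,"dy":0,"dz":-75,"rx":0,"ry":0,"rz":0},
    {"dx":0,"dy":0,"dz":-93,"rx":0,"ry":0,"rz":0},
    {"dx":0,"dy":0,"dz":-93,"rx":0,"ry":0,"rz":0}
  ]
}}

```text
clock: 2.98
tcp_pos: [0.5346, -0.2465, 0.1606]
orientation: [0.135, -3.132, -0.005]
contact_force: [-0.5, 0.8, -0.3]
grip_width: 0.0601
gripper_force: 0.0
```

Run:
```python
from h import *
o=r.get_obs();print(o['tcp_pos'],o['orientation'],o['contact_force'])
M=R.from_rotvec(o['orientation']).as_matrix(); print('yaw',np.degrees(np.arctan2(M[1,1],M[0,1])))
```

```text
[ 0.53455437 -0.2464583   0.16055715] [ 0.13474147 -3.13189194 -0.00541739] [-0.53682822  0.818437   -0.30137085]
yaw 94.92625129870702
```

Call:
{"op": "send_rows", "data": {
  "deltas": [
    {"dx":1,"dy":-2,"dz":1,"rx":0,"ry":0,"rz":0},
    {"dx":1,"dy":-2,"dz":1,"rx":0,"ry":0,"rz":0},
    {"dx":1,"dy":-2,"dz":1,"rx":0,"ry":0,"rz":0}
  ]
}}

```text
clock: 3.23
tcp_pos: [0.5396, -0.2516, 0.1671]
orientation: [-0.133, 3.136, -0.001]
contact_force: [-1.0, -0.8, 1.0]
grip_width: 0.06
gripper_force: 0.0
```

Call:
{"op": "send_rows", "data": {
  "deltas": [
    {"dx":0,"dy":0,"dz":-2,"rx":0,"ry":0,"rz":0},
    {"dx":0,"dy":0,"dz":-2,"rx":0,"ry":0,"rz":0},
    {"dx":0,"dy":0,"dz":-2,"rx":0,"ry":0,"rz":0},
    {"dx":0,"dy":0,"dz":-2,"rx":0,"ry":0,"rz":0},
    {"dx":0,"dy":0,"dz":-2,"rx":0,"ry":0,"rz":0}
  ],
  "jaw": 5,
  "newtons": 90
}}

```text
clock: 3.65
tcp_pos: [0.539, -0.2518, 0.1639]
orientation: [-0.132, 3.138, -0.001]
contact_force: [0.0, -0.9, 3.7]
grip_width: 0.0129
gripper_force: 88.5
```

Call:
{"op": "send_rows", "data": {
  "deltas": [
    {"dx":0,"dy":0,"dz":0,"rx":0,"ry":0,"rz":0},
    {"dx":0,"dy":0,"dz":0,"rx":0,"ry":0,"rz":0},
    {"dx":0,"dy":0,"dz":0,"rx":0,"ry":0,"rz":0},
    {"dx":0,"dy":0,"dz":0,"rx":0,"ry":0,"rz":0}
  ]
}}

```text
clock: 3.98
tcp_pos: [0.539, -0.2518, 0.1639]
orientation: [-0.132, 3.138, -0.001]
contact_force: [-0.6, -0.6, 4.7]
grip_width: 0.013
gripper_force: 88.7
```

Call:
{"op": "send_rows", "data": {
  "deltas": [
    {"dx":0,"dy":0,"dz":3,"rx":0,"ry":0,"rz":0},
    {"dx":0,"dy":0,"dz":7,"rx":0,"ry":0,"rz":0},
    {"dx":-5,"dy":0,"dz":11,"rx":0,"ry":0,"rz":0},
    {"dx":-20,"dy":0,"dz":12,"rx":0,"ry":0,"rz":0},
    {"dx":-40,"dy":10,"dz":12,"rx":0,"ry":0,"rz":-3}
  ]
}}

```text
clock: 4.4
tcp_pos: [0.4987, -0.243, 0.1756]
orientation: [-0.049, 3.14, -0.003]
contact_force: [-0.9, 0.3, -3.4]
grip_width: 0.0132
gripper_force: 88.2
```

Call:
{"op": "send_rows", "data": {
  "deltas": [
    {"dx":-12,"dy":23,"dz":0,"rx":0,"ry":0,"rz":-2},
    {"dx":-22,"dy":50,"dz":0,"rx":0,"ry":0,"rz":-5},
    {"dx":-22,"dy":80,"dz":0,"rx":0,"ry":0,"rz":-8},
    {"dx":-22,"dy":110,"dz":0,"rx":0,"ry":0,"rz":-12},
    {"dx":-22,"dy":140,"dz":0,"rx":0,"ry":0,"rz":-16}
  ]
}}

```text
clock: 4.82
tcp_pos: [0.4755, -0.1001, 0.1752]
orientation: [-0.394, -3.116, -0.001]
contact_force: [1.4, 0.1, -3.7]
grip_width: 0.0124
gripper_force: 88.2
```

Call:
{"op": "send_rows", "data": {
  "deltas": [
    {"dx":0,"dy":30,"dz":0,"rx":0,"ry":0,"rz":0},
    {"dx":0,"dy":60,"dz":0,"rx":0,"ry":0,"rz":0},
    {"dx":0,"dy":85,"dz":0,"rx":0,"ry":0,"rz":0},
    {"dx":0,"dy":105,"dz":0,"rx":0,"ry":0,"rz":0},
    {"dx":0,"dy":107,"dz":0,"rx":0,"ry":0,"rz":0}
  ]
}}

```text
clock: 5.23
tcp_pos: [0.4759, 0.0103, 0.1751]
orientation: [-0.378, -3.118, -0.003]
contact_force: [-0.3, -0.4, -3.7]
grip_width: 0.0126
gripper_force: 88.3
```

Call:
{"op": "send_rows", "data": {
  "deltas": [
    {"dx":0,"dy":0,"dz":0,"rx":0,"ry":0,"rz":0},
    {"dx":0,"dy":0,"dz":0,"rx":0,"ry":0,"rz":0},
    {"dx":0,"dy":0,"dz":0,"rx":0,"ry":0,"rz":0}
  ]
}}

```text
clock: 5.48
tcp_pos: [0.4762, 0.0044, 0.1752]
orientation: [-0.39, -3.117, 0.001]
contact_force: [0.5, -0.1, -4.9]
grip_width: 0.0131
gripper_force: 88.3
```

Run:
```python
from h import *
f=grab('side','s2.png'); g=grab('wrist','w2.png'); h=grab('top','t2.png')
o=r.get_obs();print(o['tcp_pos'],o['orientation'],o['contact_force'],o['moment'])
M=R.from_rotvec(o['orientation']).as_matrix(); print(M.round(3),'yaw',np.degrees(np.arctan2(M[1,1],M[0,1])))
cv2.imwrite('pics/s2c.png',cv2.resize(f['frame'][180:360,230:470],None,fx=3.2,fy=3.2,interpolation=cv2.INTER_CUBIC))
T=o['tcp_pos']
for F in(f,g,h):
    P=cloud(F); d=P-T; im=F['frame']
    q=d[...,:2]@M[:2,:2]  # tcp x,y comps
    n=np.isfinite(d[...,0])&(abs(q[...,1])<.012)&(abs(q[...,0])<.09)&(P[...,2]>.15)&(P[...,2]<.215)
    for lo,hi in((.150,.180),(.185,.205)):
        k=n&(P[...,2]>lo)&(P[...,2]<hi); 
        if k.sum()>10: print(F['name'],lo,k.sum(),'bar tcpx',q[k][:,0].min().round(4),q[k][:,0].max().round(4),'y',q[k][:,1].min().round(4),q[k][:,1].max().round(4))
    hsv=cv2.cvtColor(im,cv2.COLOR_BGR2HSV)
    k=(abs(P[...,2]-.115)<.006)&(hsv[...,1]>120)&(np.hypot(P[...,0]-.562,P[...,1]+.016)<.05)
    if k.sum()>20:
        p=P[k].astype(np.float32); (c,rad)=cv2.minEnclosingCircle(p[:,:2].copy()*1000); print(F['name'],'neck',k.sum(),c,rad,np.median(p[:,2]))
```

```text
[0.47648805 0.00461722 0.17521022] [-3.90019910e-01 -3.11721692e+00  3.30724532e-04] [ 0.88984824  0.06125129 -3.58039398] [-0.02710055 -0.08821105  0.02487088]
[[-0.969  0.246 -0.   ]
 [ 0.246  0.969 -0.   ]
 [ 0.    -0.    -1.   ]] yaw 75.73665531887714
side 0.15 304 bar tcpx -0.0282 0.0631 y -0.012 0.0097
side 0.185 318 bar tcpx -0.0291 0.0624 y -0.0119 0.0104
side neck 506 (560.504638671875, -18.912841796875) 36.323036193847656 0.11408882
wrist 0.15 530 bar tcpx 0.0476 0.0618 y -0.012 0.0116
wrist 0.185 6731 bar tcpx -0.0294 0.0619 y -0.0119 0.012
wrist neck 1025 (579.7742309570312, -21.521684646606445) 20.445568084716797 0.11522901
top neck 392 (562.503662109375, -15.950385093688965) 34.5284538269043 0.11328073
```

View pics/s2c.png

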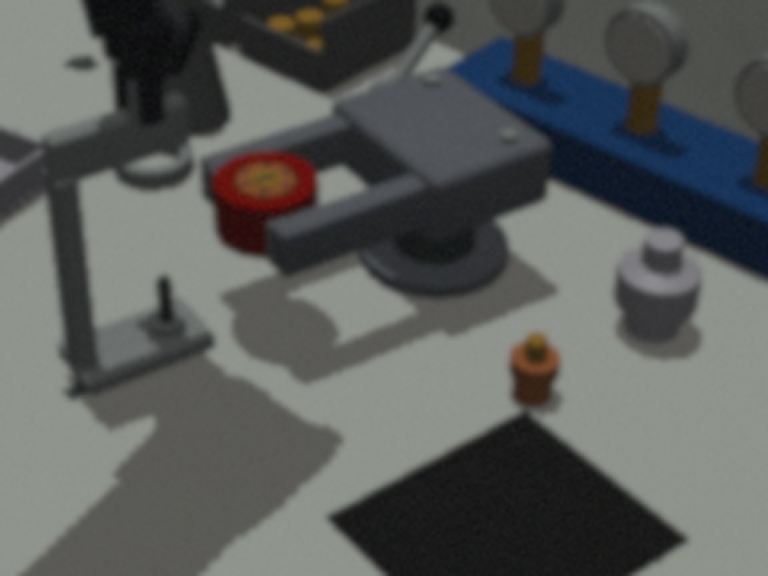

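View pics/w2.png

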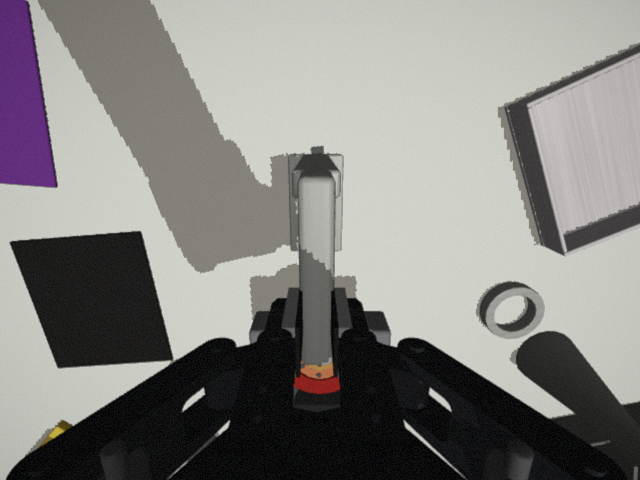

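The side crop shows the tool hanging level, with its rod tip at (165,280) in the crop. The neck and the space under it are clear. The wrist view has the bar in line with the neck.

Run:
```python
from h import *
from scipy.optimize import least_squares
f=np.load('/tmp/s2.png.npz'); im=f['frame']; hsv=cv2.cvtColor(im,cv2.COLOR_BGR2HSV)
red=((hsv[...,0]<8)|(hsv[...,0]>172))&(hsv[...,1]>140)&(hsv[...,2]>50)
red[:, :285]=0; red[:, 345:]=0; red[:215]=0; red[265:]=0
cols=np.where(red.any(0))[0]; top=np.array([np.where(red[:,c])[0].min() for c in cols]); print(cols.min(),cols.max(),top)
a=np.linspace(0,2*np.pi,400)
def res(p):
    uv=np.array([proj(f,(p[0]+.035*np.cos(t),p[1]+.035*np.sin(t),.115)) for t in a])
    U,V=uv.T; b=V<V[np.argmin(U)]; i=np.argsort(U[b]); 
    k=(cols>cols.min()+2)&(cols<cols.max()-2)
    return np.r_[(np.interp(cols[k],U[b][i],V[b][i])-(top[k]-.5))*.3, U.min()-(cols.min()-.5), U.max()-(cols.max()+.5)]
s=least_squares(res,[.5624,-.016],diff_step=1e-3); print('neck side',s.x,np.abs(s.fun).max())
g=cv2.cvtColor(im,cv2.COLOR_BGR2GRAY); print(g[262:286,274:292])
P=cloud(f); T=np.array([.4765,.0046])
for v in range(264,284):
    for u in range(276,288):
        p=P[v,u]
        if np.hypot(*(p[:2]-[.4825,.003]))<.02 and .04<p[2]<.075: print(v,u,p.round(4))
print('proj tip', [proj(f,(T[0]+d*.97,T[1]-d*.243,.067)) for d in(.0055,.0085)], proj(f,(.4765+.0068,.0046-.0017,.037)))
```

```text
296 327 [236 235 233 232 232 231 230 230 230 229 229 229 228 228 228 228 228 228
 228 228 228 228 228 228 228 228 229 229 229 230 231 231]
neck side [ 0.55693935 -0.01974831] 1.0157208878350161
[[146 146 146 146 146 146 146 145 146 146 147 146 146 146 146 146 146 145]
 [146 146 145 146 146 146 146 145 146 146 146 145 146 147 145 145 146 145]
 [145 146 146 147 145 145 143 140 143 145 145 145 146 145 147 147 145 146]
 [147 146 146 146 144 137 130 126 131 139 145 147 147 146 145 145 148 145]
 [146 145 146 144 137 120 102  96 111 130 141 146 146 147 145 146 145 147]
 [146 145 145 141 126 100  71  65  85 117 138 146 145 146 146 146 146 146]
 [146 146 145 138 118  84  53  44  69 106 131 143 146 146 147 146 146 146]
 [146 145 145 138 115  80  49  34  58  95 126 141 146 146 147 146 146 146]
 [147 146 144 139 118  84  50  35  54  88 122 140 146 146 145 145 146 145]
 [145 146 145 139 122  87  53  34  50  87 121 137 143 147 147 146 146 146]
 [146 146 145 141 123  92  56  36  50  85 114 130 137 142 144 145 145 146]
 [146 147 146 143 129  98  58  33  42  74 103 118 128 136 142 145 146 145]
 [147 
[... 2267 characters left out ...]
4788 -0.0025  0.0477]
275 281 [ 0.4801 -0.0042  0.0478]
275 282 [ 0.4836 -0.0032  0.0453]
275 283 [ 0.4843 -0.0056  0.0462]
276 279 [0.4784 0.0005 0.0436]
276 280 [ 0.4794 -0.0015  0.044 ]
276 281 [ 0.4799 -0.0043  0.0453]
276 282 [ 0.4812 -0.0059  0.0454]
276 283 [ 0.4863 -0.003   0.041 ]
277 279 [4.78e-01 3.00e-04 4.12e-02]
277 280 [ 0.479  -0.0018  0.0418]
277 281 [ 0.4802 -0.0036  0.0421]
277 282 [ 0.483  -0.0035  0.0405]
277 283 [ 0.4836 -0.006   0.0415]
278 281 [ 0.4795 -0.0043  0.0402]
proj tip [(np.float64(278.7301247253143), np.float64(265.8002239204252)), (np.float64(280.01062465124437), np.float64(265.3381334401815))] (np.float64(280.1709097558082), np.float64(276.93164674804757))
```

Call:
{"op": "send_rows", "data": {
  "deltas": [
    {"dx":20,"dy":-5,"dz":0,"rx":0,"ry":0,"rz":0},
    {"dx":40,"dy":-10,"dz":0,"rx":0,"ry":0,"rz":0},
    {"dx":60,"dy":-15,"dz":0,"rx":0,"ry":0,"rz":0},
    {"dx":72,"dy":-19,"dz":3,"rx":0,"ry":0,"rz":0},
    {"dx":72,"dy":-19,"dz":5,"rx":0,"ry":0,"rz":0}
  ]
}}

```text
clock: 6.05
tcp_pos: [0.5512, -0.015, 0.1805]
orientation: [0.39, 3.115, -0.002]
contact_force: [1.2, -0.7, -2.4]
grip_width: 0.0131
gripper_force: 88.3
```

Call:
{"op": "send_rows", "data": {
  "deltas": [
    {"dx":0,"dy":0,"dz":0,"rx":0,"ry":0,"rz":0},
    {"dx":0,"dy":0,"dz":0.5,"rx":0,"ry":0,"rz":0},
    {"dx":0,"dy":0,"dz":1,"rx":0,"ry":0,"rz":0},
    {"dx":0,"dy":0,"dz":1,"rx":0,"ry":0,"rz":0}
  ]
}}

```text
clock: 6.38
tcp_pos: [0.5478, -0.0131, 0.1812]
orientation: [-0.387, -3.117, -0.001]
contact_force: [0.0, -0.5, -3.7]
grip_width: 0.0129
gripper_force: 88.3
```

Call:
{"op": "send_rows", "data": {
  "deltas": [
    {"dx":0,"dy":0,"dz":0.5,"rx":0,"ry":0,"rz":0},
    {"dx":0,"dy":0,"dz":1,"rx":0,"ry":0,"rz":0},
    {"dx":0,"dy":0,"dz":1,"rx":0,"ry":0,"rz":0}
  ]
}}

```text
clock: 6.63
tcp_pos: [0.5485, -0.0132, 0.1824]
orientation: [0.387, 3.117, 0.0]
contact_force: [-0.3, 0.2, -3.4]
grip_width: 0.0131
gripper_force: 88.3
```

Call:
{"op": "send_rows", "data": {
  "deltas": [
    {"dx":0,"dy":-1,"dz":0.5,"rx":0,"ry":0,"rz":0},
    {"dx":0,"dy":-1,"dz":1,"rx":0,"ry":0,"rz":0},
    {"dx":0,"dy":-1,"dz":1,"rx":0,"ry":0,"rz":0}
  ]
}}

```text
clock: 6.88
tcp_pos: [0.5482, -0.0144, 0.1829]
orientation: [-0.387, -3.117, 0.0]
contact_force: [1.3, 0.4, -6.9]
grip_width: 0.0125
gripper_force: 88.4
```

Call:
{"op": "send_rows", "data": {
  "deltas": [
    {"dx":0,"dy":0,"dz":0.5,"rx":0,"ry":0,"rz":0},
    {"dx":0,"dy":0,"dz":0.5,"rx":0,"ry":0,"rz":0}
  ]
}}

```text
clock: 7.05
tcp_pos: [0.548, -0.0143, 0.183]
orientation: [-0.387, -3.116, 0.001]
contact_force: [0.6, -0.0, -11.3]
grip_width: 0.0129
gripper_force: 88.2
```

Call:
{"op": "send_rows", "data": {
  "deltas": [
    {"dx":0,"dy":0,"dz":0.5,"rx":0,"ry":0,"rz":0},
    {"dx":0,"dy":0,"dz":0.5,"rx":0,"ry":0,"rz":0}
  ]
}}

```text
clock: 7.22
tcp_pos: [0.5477, -0.0143, 0.1831]
orientation: [-0.387, -3.116, 0.001]
contact_force: [1.6, -0.7, -17.0]
grip_width: 0.0125
gripper_force: 88.2
```

The rod meets the flat underside at TCP z of about 182.8 mm, at roughly 10 N per mm. I'll probe around the 6 mm ring next.

Call:
{"op": "send_rows", "data": {
  "deltas": [
    {"dx":0,"dy":0,"dz":-3,"rx":0,"ry":0,"rz":0},
    {"dx":1.8,"dy":-4.2,"dz":-3,"rx":0,"ry":0,"rz":0},
    {"dx":1.8,"dy":-4.2,"dz":-3,"rx":0,"ry":0,"rz":0},
    {"dx":1.8,"dy":-4.2,"dz":-1,"rx":0,"ry":0,"rz":0},
    {"dx":1.8,"dy":-4.2,"dz":-0.2,"rx":0,"ry":0,"rz":0}
  ]
}}

```text
clock: 7.63
tcp_pos: [0.5496, -0.0189, 0.1831]
orientation: [-0.388, -3.116, 0.001]
contact_force: [3.2, -0.4, -21.1]
grip_width: 0.0127
gripper_force: 88.4
```

Call:
{"op": "send_rows", "data": {
  "deltas": [
    {"dx":0,"dy":0,"dz":0,"rx":0,"ry":0,"rz":0}
  ]
}}

```text
clock: 7.72
tcp_pos: [0.5497, -0.0188, 0.1831]
orientation: [-0.387, -3.116, 0.001]
contact_force: [2.8, -1.1, -18.2]
grip_width: 0.0126
gripper_force: 88.8
```

Call:
{"op": "send_rows", "data": {
  "deltas": [
    {"dx":0,"dy":0,"dz":-3,"rx":0,"ry":0,"rz":0},
    {"dx":4.2,"dy":-1.8,"dz":-3,"rx":0,"ry":0,"rz":0},
    {"dx":4.2,"dy":-1.8,"dz":-3,"rx":0,"ry":0,"rz":0},
    {"dx":4.2,"dy":-1.8,"dz":-1.2,"rx":0,"ry":0,"rz":0},
    {"dx":4.2,"dy":-1.8,"dz":-0.5,"rx":0,"ry":0,"rz":0}
  ]
}}

```text
clock: 8.13
tcp_pos: [0.5542, -0.0203, 0.183]
orientation: [-0.387, -3.117, 0.0]
contact_force: [1.5, 0.0, -16.7]
grip_width: 0.0126
gripper_force: 89.0
```

Call:
{"op": "send_rows", "data": {
  "deltas": [
    {"dx":0,"dy":0,"dz":0,"rx":0,"ry":0,"rz":0}
  ]
}}

```text
clock: 8.22
tcp_pos: [0.5542, -0.0203, 0.183]
orientation: [-0.387, -3.117, 0.0]
contact_force: [1.7, -0.5, -13.9]
grip_width: 0.0128
gripper_force: 89.3
```

Solid again. Next are 315° and then 0°.

Call:
{"op": "send_rows", "data": {
  "deltas": [
    {"dx":0,"dy":0,"dz":-3,"rx":0,"ry":0,"rz":0},
    {"dx":4.2,"dy":1.8,"dz":-3,"rx":0,"ry":0,"rz":0},
    {"dx":4.2,"dy":1.8,"dz":-3,"rx":0,"ry":0,"rz":0},
    {"dx":4.2,"dy":1.8,"dz":-0.8,"rx":0,"ry":0,"rz":0},
    {"dx":4.2,"dy":1.8,"dz":0,"rx":0,"ry":0,"rz":0}
  ]
}}

```text
clock: 8.63
tcp_pos: [0.5583, -0.0183, 0.1831]
orientation: [-0.387, -3.117, 0.0]
contact_force: [2.2, 1.2, -14.6]
grip_width: 0.0128
gripper_force: 89.1
```

Call:
{"op": "send_rows", "data": {
  "deltas": [
    {"dx":0,"dy":0,"dz":0,"rx":0,"ry":0,"rz":0}
  ]
}}

```text
clock: 8.72
tcp_pos: [0.5583, -0.0184, 0.183]
orientation: [-0.387, -3.117, 0.0]
contact_force: [1.5, -0.8, -12.2]
grip_width: 0.0128
gripper_force: 89.5
```

Call:
{"op": "send_rows", "data": {
  "deltas": [
    {"dx":0,"dy":0,"dz":-3,"rx":0,"ry":0,"rz":0},
    {"dx":1.8,"dy":4.2,"dz":-3,"rx":0,"ry":0,"rz":0},
    {"dx":1.8,"dy":4.2,"dz":-3,"rx":0,"ry":0,"rz":0},
    {"dx":1.8,"dy":4.2,"dz":-0.8,"rx":0,"ry":0,"rz":0},
    {"dx":1.8,"dy":4.2,"dz":0,"rx":0,"ry":0,"rz":0}
  ]
}}

```text
clock: 9.13
tcp_pos: [0.5602, -0.0142, 0.1832]
orientation: [-0.387, -3.117, 0.0]
contact_force: [1.3, 0.7, -14.3]
grip_width: 0.0126
gripper_force: 89.3
```

Call:
{"op": "send_rows", "data": {
  "deltas": [
    {"dx":0,"dy":0,"dz":0,"rx":0,"ry":0,"rz":0}
  ]
}}

```text
clock: 9.22
tcp_pos: [0.5602, -0.0142, 0.1831]
orientation: [-0.387, -3.117, 0.0]
contact_force: [1.2, 0.4, -9.4]
grip_width: 0.0127
gripper_force: 89.8
```

Call:
{"op": "send_rows", "data": {
  "deltas": [
    {"dx":0,"dy":0,"dz":-3,"rx":0,"ry":0,"rz":0},
    {"dx":-1.8,"dy":4.2,"dz":-3,"rx":0,"ry":0,"rz":0},
    {"dx":-1.8,"dy":4.2,"dz":-3,"rx":0,"ry":0,"rz":0},
    {"dx":-1.8,"dy":4.2,"dz":-0.6,"rx":0,"ry":0,"rz":0},
    {"dx":-1.8,"dy":4.2,"dz":0.3,"rx":0,"ry":0,"rz":0}
  ]
}}

```text
clock: 9.63
tcp_pos: [0.5591, -0.0101, 0.1844]
orientation: [0.387, 3.117, 0.0]
contact_force: [0.3, -0.7, -4.2]
grip_width: 0.013
gripper_force: 90.6
```

Call:
{"op": "send_rows", "data": {
  "deltas": [
    {"dx":0,"dy":0,"dz":0,"rx":0,"ry":0,"rz":0}
  ]
}}

```text
clock: 9.72
tcp_pos: [0.5593, -0.0102, 0.1845]
orientation: [0.387, 3.116, 0.0]
contact_force: [-0.0, 0.0, -3.9]
grip_width: 0.0124
gripper_force: 90.5
```

It's in: no contact force 1.5 mm above the flat. I'll ease it up and watch the side force.

Call:
{"op": "send_rows", "data": {
  "deltas": [
    {"dx":0,"dy":0,"dz":0.5,"rx":0,"ry":0,"rz":0},
    {"dx":0,"dy":0,"dz":1,"rx":0,"ry":0,"rz":0},
    {"dx":0,"dy":0,"dz":1,"rx":0,"ry":0,"rz":0}
  ]
}}

```text
clock: 9.97
tcp_pos: [0.5589, -0.0102, 0.185]
orientation: [0.387, 3.117, 0.0]
contact_force: [0.2, 0.4, -2.9]
grip_width: 0.0128
gripper_force: 90.5
```

Call:
{"op": "send_rows", "data": {
  "deltas": [
    {"dx":0,"dy":0,"dz":0.7,"rx":0,"ry":0,"rz":0},
    {"dx":0,"dy":0,"dz":1.2,"rx":0,"ry":0,"rz":0},
    {"dx":0,"dy":0,"dz":1.2,"rx":0,"ry":0,"rz":0}
  ]
}}

```text
clock: 10.22
tcp_pos: [0.5588, -0.0101, 0.1861]
orientation: [0.387, 3.118, 0.0]
contact_force: [0.5, 0.2, -3.4]
grip_width: 0.0127
gripper_force: 90.5
```

Call:
{"op": "send_rows", "data": {
  "deltas": [
    {"dx":0,"dy":0,"dz":1,"rx":0,"ry":0,"rz":0},
    {"dx":0,"dy":0,"dz":2,"rx":0,"ry":0,"rz":0},
    {"dx":0,"dy":0,"dz":3,"rx":0,"ry":0,"rz":0},
    {"dx":0,"dy":0,"dz":3,"rx":0,"ry":0,"rz":0}
  ]
}}

```text
clock: 10.55
tcp_pos: [0.5589, -0.0101, 0.1893]
orientation: [0.387, 3.117, 0.0]
contact_force: [-0.4, 0.1, -4.6]
grip_width: 0.0129
gripper_force: 90.6
```

Call:
{"op": "send_rows", "data": {
  "deltas": [
    {"dx":0,"dy":0,"dz":1,"rx":0,"ry":0,"rz":0},
    {"dx":0,"dy":0,"dz":2,"rx":0,"ry":0,"rz":0},
    {"dx":0,"dy":0,"dz":3,"rx":0,"ry":0,"rz":0},
    {"dx":0,"dy":0,"dz":4,"rx":0,"ry":0,"rz":0},
    {"dx":0,"dy":0,"dz":4,"rx":0,"ry":0,"rz":0}
  ]
}}

```text
clock: 10.97
tcp_pos: [0.5589, -0.0101, 0.1933]
orientation: [0.387, 3.117, 0.0]
contact_force: [0.6, -1.5, -3.5]
grip_width: 0.0129
gripper_force: 90.6
```

Call:
{"op": "send_rows", "data": {
  "deltas": [
    {"dx":0,"dy":0,"dz":0.6,"rx":0,"ry":0,"rz":0},
    {"dx":0,"dy":0,"dz":1.2,"rx":0,"ry":0,"rz":0},
    {"dx":0,"dy":0,"dz":2,"rx":0,"ry":0,"rz":0},
    {"dx":0,"dy":0,"dz":2,"rx":0,"ry":0,"rz":0}
  ]
}}

```text
clock: 11.3
tcp_pos: [0.5586, -0.0101, 0.1949]
orientation: [-0.387, -3.117, 0.0]
contact_force: [0.2, 0.2, -4.8]
grip_width: 0.0127
gripper_force: 90.4
```

Call:
{"op": "send_rows", "data": {
  "deltas": [
    {"dx":0,"dy":0,"dz":0.5,"rx":0,"ry":0,"rz":0},
    {"dx":0,"dy":0,"dz":1,"rx":0,"ry":0,"rz":0},
    {"dx":0,"dy":0,"dz":1,"rx":0,"ry":0,"rz":0}
  ]
}}

```text
clock: 11.55
tcp_pos: [0.5581, -0.0101, 0.1951]
orientation: [-0.387, -3.116, 0.001]
contact_force: [0.7, -0.5, -12.9]
grip_width: 0.0128
gripper_force: 89.4
```

Call:
{"op": "send_rows", "data": {
  "deltas": [
    {"dx":0,"dy":0,"dz":0.4,"rx":0,"ry":0,"rz":0},
    {"dx":0,"dy":0,"dz":0.8,"rx":0,"ry":0,"rz":0},
    {"dx":0,"dy":0,"dz":0.8,"rx":0,"ry":0,"rz":0}
  ]
}}

```text
clock: 11.8
tcp_pos: [0.5584, -0.01, 0.1962]
orientation: [-0.387, -3.117, 0.0]
contact_force: [1.5, 0.7, -16.2]
grip_width: 0.013
gripper_force: 89.1
```

Call:
{"op": "send_rows", "data": {
  "deltas": [
    {"dx":0,"dy":0,"dz":0.4,"rx":0,"ry":0,"rz":0},
    {"dx":0,"dy":0,"dz":0.8,"rx":0,"ry":0,"rz":0},
    {"dx":0,"dy":0,"dz":0.8,"rx":0,"ry":0,"rz":0}
  ]
}}

```text
clock: 12.05
tcp_pos: [0.5586, -0.0101, 0.1975]
orientation: [-0.387, -3.117, 0.0]
contact_force: [1.1, 0.9, -15.8]
grip_width: 0.0129
gripper_force: 89.1
```

Call:
{"op": "send_rows", "data": {
  "deltas": [
    {"dx":0,"dy":0,"dz":0.8,"rx":0,"ry":0,"rz":0},
    {"dx":0,"dy":0,"dz":1.6,"rx":0,"ry":0,"rz":0},
    {"dx":0,"dy":0,"dz":2.4,"rx":0,"ry":0,"rz":0},
    {"dx":0,"dy":0,"dz":3.2,"rx":0,"ry":0,"rz":0},
    {"dx":0,"dy":0,"dz":3.2,"rx":0,"ry":0,"rz":0}
  ]
}}

```text
clock: 12.47
tcp_pos: [0.5589, -0.0102, 0.2011]
orientation: [0.387, 3.117, 0.0]
contact_force: [1.4, -0.5, -14.3]
grip_width: 0.0129
gripper_force: 89.2
```

Call:
{"op": "send_rows", "data": {
  "deltas": [
    {"dx":0,"dy":0,"dz":0.8,"rx":0,"ry":0,"rz":0},
    {"dx":0,"dy":0,"dz":1.6,"rx":0,"ry":0,"rz":0},
    {"dx":0,"dy":0,"dz":2.4,"rx":0,"ry":0,"rz":0},
    {"dx":0,"dy":0,"dz":3.2,"rx":0,"ry":0,"rz":0},
    {"dx":0,"dy":0,"dz":3.2,"rx":0,"ry":0,"rz":0}
  ]
}}

```text
clock: 12.88
tcp_pos: [0.5589, -0.0102, 0.2043]
orientation: [0.387, 3.117, 0.0]
contact_force: [0.3, 1.5, -14.9]
grip_width: 0.013
gripper_force: 89.2
```

Call:
{"op": "send_rows", "data": {
  "deltas": [
    {"dx":0,"dy":0,"dz":0.8,"rx":0,"ry":0,"rz":0},
    {"dx":0,"dy":0,"dz":1.6,"rx":0,"ry":0,"rz":0},
    {"dx":0,"dy":0,"dz":2.3,"rx":0,"ry":0,"rz":0},
    {"dx":0,"dy":0,"dz":2.3,"rx":0,"ry":0,"rz":0},
    {"dx":0,"dy":0,"dz":2.3,"rx":0,"ry":0,"rz":0}
  ]
}}

```text
clock: 13.3
tcp_pos: [0.5589, -0.0102, 0.2065]
orientation: [0.387, 3.117, 0.0]
contact_force: [1.1, -0.2, -14.9]
grip_width: 0.0127
gripper_force: 89.2
```

Run:
```python
from h import *
f0=np.load('/tmp/top0.png.npz')
for n,ref in(('side','/tmp/side0.png.npz'),('top','/tmp/top0.png.npz')):
    f=grab(n,n+'3.png'); P=cloud(f); P0=cloud(np.load(ref))
    def st(P):
        k=np.hypot(P[...,0]-(.5605 if n=='top' else .5595),P[...,1]+(.016 if n=='top' else .0185))<.013
        k&=(P[...,2]>.1)&(P[...,2]<.14); return k.sum(),np.percentile(P[k][:,2],[10,50,90]).round(4) if k.any() else 0
    print(n,st(P0),st(P))
o=r.get_obs();print(o['tcp_pos'],o['contact_force'])
f=np.load('/tmp/side3.png.npz')['frame']; cv2.imwrite('pics/s3c.png',cv2.resize(f[180:300,240:400],None,fx=5,fy=5,interpolation=cv2.INTER_CUBIC))
```

```text
side (np.int64(66), array([0.1132, 0.1144, 0.1157])) (np.int64(77), array([0.1234, 0.1254, 0.1269]))
top (np.int64(124), array([0.1118, 0.1139, 0.1159])) (np.int64(0), 0)
[ 0.55889487 -0.01016958  0.20647048] [  1.56962103   0.28775883 -14.16847397]
```

View pics/s3c.png

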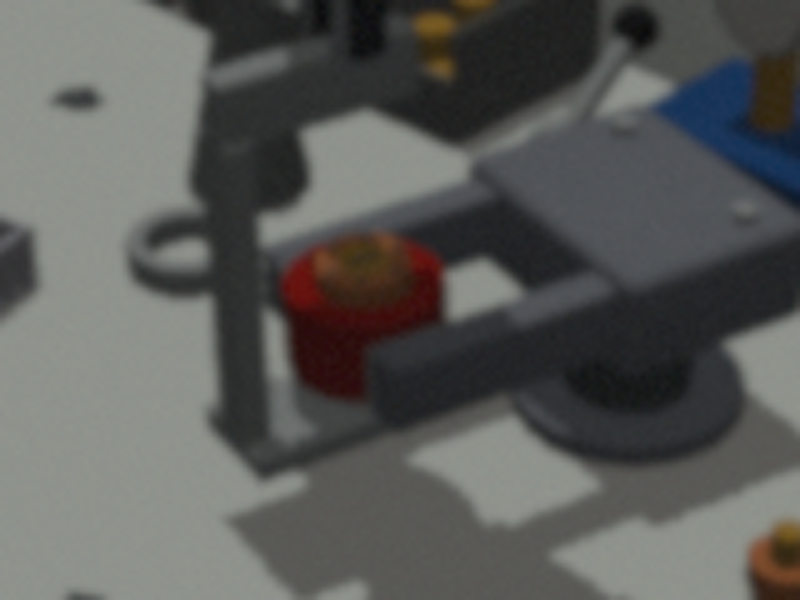

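The valve at (365,265) in the crop stands proud of the rim, by about 11–11.7 mm. I'll nudge it 0.4 mm more and then lower the rod straight out.

Call:
{"op": "send_rows", "data": {
  "deltas": [
    {"dx":0,"dy":0,"dz":0.4,"rx":0,"ry":0,"rz":0},
    {"dx":0,"dy":0,"dz":0.4,"rx":0,"ry":0,"rz":0}
  ]
}}

```text
clock: 13.57
tcp_pos: [0.5588, -0.0101, 0.2067]
orientation: [-0.387, -3.118, -0.0]
contact_force: [0.6, 0.6, -15.6]
grip_width: 0.0131
gripper_force: 89.1
```

Call:
{"op": "send_rows", "data": {
  "deltas": [
    {"dx":0,"dy":0,"dz":-2,"rx":0,"ry":0,"rz":0},
    {"dx":0,"dy":0,"dz":-5,"rx":0,"ry":0,"rz":0},
    {"dx":0,"dy":0,"dz":-8,"rx":0,"ry":0,"rz":0},
    {"dx":0,"dy":0,"dz":-11,"rx":0,"ry":0,"rz":0},
    {"dx":0,"dy":0,"dz":-13,"rx":0,"ry":0,"rz":0}
  ]
}}

```text
clock: 13.98
tcp_pos: [0.5592, -0.0102, 0.1939]
orientation: [0.387, 3.117, 0.0]
contact_force: [-0.3, 0.3, -4.1]
grip_width: 0.0123
gripper_force: 90.6
```

Call:
{"op": "send_rows", "data": {
  "deltas": [
    {"dx":0,"dy":0,"dz":-4,"rx":0,"ry":0,"rz":0},
    {"dx":0,"dy":0,"dz":-8,"rx":0,"ry":0,"rz":0},
    {"dx":0,"dy":0,"dz":-13,"rx":0,"ry":0,"rz":0},
    {"dx":0,"dy":0,"dz":-19,"rx":0,"ry":0,"rz":0},
    {"dx":0,"dy":0,"dz":-19,"rx":0,"ry":0,"rz":0}
  ]
}}

```text
clock: 14.4
tcp_pos: [0.5579, -0.0102, 0.1732]
orientation: [-0.387, -3.116, 0.001]
contact_force: [-0.3, -0.5, -4.6]
grip_width: 0.0127
gripper_force: 90.5
```

Call:
{"op": "send_rows", "data": {
  "deltas": [
    {"dx":-12,"dy":3,"dz":0,"rx":0,"ry":0,"rz":0},
    {"dx":-30,"dy":7,"dz":0,"rx":0,"ry":0,"rz":0},
    {"dx":-50,"dy":12,"dz":0,"rx":0,"ry":0,"rz":0},
    {"dx":-70,"dy":17,"dz":0,"rx":0,"ry":0,"rz":0},
    {"dx":-84,"dy":20,"dz":2,"rx":0,"ry":0,"rz":0}
  ]
}}

```text
clock: 14.82
tcp_pos: [0.4726, 0.0101, 0.1761]
orientation: [-0.387, -3.116, 0.0]
contact_force: [-0.7, 0.4, -4.1]
grip_width: 0.0126
gripper_force: 90.5
```

Call:
{"op": "send_rows", "data": {
  "deltas": [
    {"dx":-2,"dy":-20,"dz":0,"rx":0,"ry":0,"rz":0},
    {"dx":-2,"dy":-45,"dz":2,"rx":0,"ry":0,"rz":0},
    {"dx":-2,"dy":-75,"dz":4,"rx":0,"ry":0,"rz":0},
    {"dx":-2,"dy":-105,"dz":4,"rx":0,"ry":0,"rz":0},
    {"dx":-2,"dy":-135,"dz":4,"rx":0,"ry":0,"rz":0}
  ]
}}

```text
clock: 15.23
tcp_pos: [0.4729, -0.1264, 0.1811]
orientation: [0.386, 3.117, 0.0]
contact_force: [-0.1, -0.1, -4.0]
grip_width: 0.0128
gripper_force: 90.5
```

Call:
{"op": "send_rows", "data": {
  "deltas": [
    {"dx":10,"dy":-30,"dz":0,"rx":0,"ry":0,"rz":0},
    {"dx":25,"dy":-60,"dz":0,"rx":0,"ry":0,"rz":0},
    {"dx":38,"dy":-90,"dz":0,"rx":0,"ry":0,"rz":0},
    {"dx":48,"dy":-115,"dz":0,"rx":0,"ry":0,"rz":0},
    {"dx":54,"dy":-135,"dz":0,"rx":0,"ry":0,"rz":0}
  ]
}}

```text
clock: 15.65
tcp_pos: [0.5278, -0.2628, 0.1808]
orientation: [0.389, 3.116, -0.002]
contact_force: [-0.0, -0.2, -3.9]
grip_width: 0.0127
gripper_force: 90.5
```

Call:
{"op": "send_rows", "data": {
  "deltas": [
    {"dx":1,"dy":-5,"dz":0,"rx":0,"ry":0,"rz":0},
    {"dx":1,"dy":-5,"dz":0,"rx":0,"ry":0,"rz":0},
    {"dx":1,"dy":-5,"dz":0,"rx":0,"ry":0,"rz":0}
  ]
}}

```text
clock: 15.9
tcp_pos: [0.5274, -0.2645, 0.1803]
orientation: [-0.388, -3.117, -0.001]
contact_force: [0.7, 0.8, -4.6]
grip_width: 0.0131
gripper_force: 90.5
```

Run:
```python
from h import *
f=grab('side','s4.png'); h=grab('top','t4.png')
o=r.get_obs();print(o['tcp_pos'],o['orientation'],o['contact_force'])
cv2.imwrite('pics/s4c.png',cv2.resize(f['frame'][210:410,290:470],None,fx=3,fy=3,interpolation=cv2.INTER_CUBIC))
```

```text
[ 0.52760932 -0.26341553  0.18042825] [-3.84589884e-01 -3.11714853e+00 -1.99919971e-03] [ 0.23724481  0.41048791 -3.79052436]
```

View pics/s4c.png

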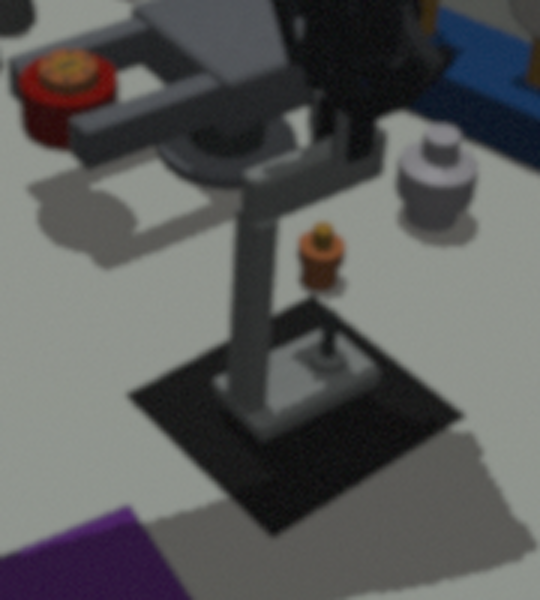

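The tool hangs over the middle of the mat, with its foot from (215,385) to (380,370) in the crop. The valve at (68,68) stands proud in the neck. I'll lower it gently.

Call:
{"op": "send_rows", "data": {
  "deltas": [
    {"dx":0,"dy":0,"dz":-5,"rx":0,"ry":0,"rz":0},
    {"dx":0,"dy":0,"dz":-10,"rx":0,"ry":0,"rz":0},
    {"dx":0,"dy":0,"dz":-14,"rx":0,"ry":0,"rz":0},
    {"dx":0,"dy":0,"dz":-15,"rx":0,"ry":0,"rz":0},
    {"dx":0,"dy":0,"dz":-15,"rx":0,"ry":0,"rz":0}
  ]
}}

```text
clock: 16.42
tcp_pos: [0.5274, -0.2647, 0.165]
orientation: [-0.387, -3.116, -0.0]
contact_force: [0.2, -0.0, -3.9]
grip_width: 0.0127
gripper_force: 90.5
```

Call:
{"op": "send_rows", "data": {
  "deltas": [
    {"dx":0,"dy":0,"dz":-0.5,"rx":0,"ry":0,"rz":0},
    {"dx":0,"dy":0,"dz":-1,"rx":0,"ry":0,"rz":0},
    {"dx":0,"dy":0,"dz":-1,"rx":0,"ry":0,"rz":0}
  ]
}}

```text
clock: 16.67
tcp_pos: [0.5279, -0.2652, 0.1648]
orientation: [0.387, 3.117, -0.0]
contact_force: [-0.5, 0.5, -2.7]
grip_width: 0.0126
gripper_force: 90.5
```

Call:
{"op": "send_rows", "data": {
  "deltas": [
    {"dx":0,"dy":0,"dz":-0.4,"rx":0,"ry":0,"rz":0},
    {"dx":0,"dy":0,"dz":-0.4,"rx":0,"ry":0,"rz":0},
    {"dx":0,"dy":0,"dz":-0.4,"rx":0,"ry":0,"rz":0}
  ]
}}

```text
clock: 16.92
tcp_pos: [0.5278, -0.2652, 0.1644]
orientation: [0.387, 3.117, -0.0]
contact_force: [-0.5, -0.6, -3.5]
grip_width: 0.0128
gripper_force: 90.5
```

Call:
{"op": "send_rows", "data": {
  "deltas": [
    {"dx":0,"dy":0,"dz":-0.5,"rx":0,"ry":0,"rz":0},
    {"dx":0,"dy":0,"dz":-0.8,"rx":0,"ry":0,"rz":0},
    {"dx":0,"dy":0,"dz":-0.8,"rx":0,"ry":0,"rz":0}
  ]
}}

```text
clock: 17.17
tcp_pos: [0.5284, -0.2655, 0.1641]
orientation: [0.387, 3.116, -0.001]
contact_force: [0.8, -0.3, 0.1]
grip_width: 0.0128
gripper_force: 91.0
```

It's seated, with no weight left on the wrist. Releasing.

Call:
{"op": "send_rows", "data": {
  "deltas": [
    {"dx":0,"dy":0,"dz":0,"rx":0,"ry":0,"rz":0},
    {"dx":0,"dy":0,"dz":0,"rx":0,"ry":0,"rz":0},
    {"dx":0,"dy":0,"dz":0,"rx":0,"ry":0,"rz":0},
    {"dx":0,"dy":0,"dz":0,"rx":0,"ry":0,"rz":0},
    {"dx":0,"dy":0,"dz":0,"rx":0,"ry":0,"rz":0}
  ],
  "jaw": 55,
  "newtons": 20
}}

```text
clock: 17.58
tcp_pos: [0.5278, -0.2651, 0.1636]
orientation: [0.387, 3.118, 0.0]
contact_force: [0.3, -1.1, -0.6]
grip_width: 0.0548
gripper_force: 0.0
```

Call:
{"op": "send_rows", "data": {
  "deltas": [
    {"dx":0,"dy":0,"dz":10,"rx":0,"ry":0,"rz":0},
    {"dx":0,"dy":0,"dz":30,"rx":0,"ry":0,"rz":0},
    {"dx":0,"dy":0,"dz":55,"rx":0,"ry":0,"rz":0},
    {"dx":0,"dy":0,"dz":80,"rx":0,"ry":0,"rz":0},
    {"dx":0,"dy":0,"dz":100,"rx":0,"ry":0,"rz":0}
  ]
}}

```text
clock: 18.0
tcp_pos: [0.5281, -0.2656, 0.2662]
orientation: [0.388, 3.116, -0.001]
contact_force: [0.1, -0.5, 0.0]
grip_width: 0.0555
gripper_force: 0.0
```

Call:
{"op": "send_rows", "data": {
  "deltas": [
    {"dx":-10,"dy":-25,"dz":10,"rx":0,"ry":0,"rz":0},
    {"dx":-20,"dy":-50,"dz":20,"rx":0,"ry":0,"rz":0},
    {"dx":-30,"dy":-80,"dz":20,"rx":0,"ry":0,"rz":0},
    {"dx":-30,"dy":-100,"dz":20,"rx":0,"ry":0,"rz":0},
    {"dx":-30,"dy":-100,"dz":20,"rx":0,"ry":0,"rz":0}
  ]
}}

```text
clock: 18.42
tcp_pos: [0.4955, -0.3705, 0.285]
orientation: [0.398, 3.115, -0.005]
contact_force: [-0.5, -1.7, 0.0]
grip_width: 0.0547
gripper_force: 0.0
```

Run:
```python
from h import *
f=grab('side','s5.png'); h=grab('top','t5.png')
for n,F,c in(('side',f,(.5595,-.0185)),('top',h,(.562,-.016))):
    P=cloud(F); k=(np.hypot(P[...,0]-c[0],P[...,1]-c[1])<.013)&(P[...,2]>.1)&(P[...,2]<.14); print(n,k.sum(),np.percentile(P[k][:,2],[10,50,90]).round(4))
a=cv2.resize(f['frame'][210:410,290:470],None,fx=2.2,fy=2.2,interpolation=cv2.INTER_CUBIC)
b=cv2.resize(h['frame'][110:310,285:475],(396,440),interpolation=cv2.INTER_CUBIC)
cv2.imwrite('pics/end.png',np.hstack([a,b]))
```

```text
side 74 [0.1236 0.1257 0.1273]
top 127 [0.1228 0.1248 0.1278]
```

View pics/end.png

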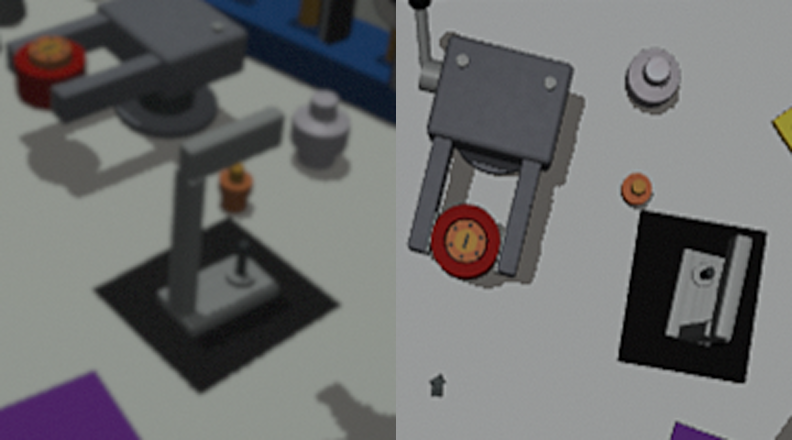

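The final views show the tool upright on the black mat at (215,295) left and (700,290) right. The valve stands proud, about 11–12 mm, at (50,50) left and (466,240) right. The neighbouring parts are where they were.

```bash
python3 -c "
from bench import r
print(r.hand_in())"
```

```text
the job is handed in; nothing more can be done
None
```

The job is handed in: the relief valve stands about 11–12 mm proud of the rim and is still held in the neck, and the knockout tool is back upright on the black mat. The highest wrist force reading was about 21 N, including the tool's weight, and the clock read about 18 s.

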